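# Set the lane guide with its eccentric lever and prove it with the wide gauge

### The arm

A 6-joint arm with a two-finger parallel gripper is mounted at the origin on the work surface. World frame = base frame: x ahead of the robot, y to its left, z up, the work surface at z = 0. Lengths are in m, angles in rad, forces in N, time in s.
With the tool pointing down it reaches from about 0.375 to 0.9 m from the base axis. Payload 3.1 kg.
Tool frame: the origin (TCP) lies between the finger pads; the fingertips stand 22 mm ahead of it and the grasp point (between the pads) lies 3 mm ahead of it; z points along the fingers, y is the direction in which the jaws open and shut (so a half turn about z gives the same grasp; the last joint's range is limited). The gripper opens to 85 mm and grips with 20 to 120 N. Pads are 22 mm wide; open, the fingers measure 114 mm over their backs; the gripper's body (76 mm by 85 mm) begins 54 mm behind the grasp point. The pads swing forward as they close: fully open they stand 13 mm farther back than shut.
Start: joints at [-1.417, 0.527, 1.433, -0, 1.181, -0.178], TCP at [0.204, -0.591, 0.253] pointing down, gripper open.
Joint ranges: [-3.08, 3.08], [-0.75, 2.2], [0.22, 2.44], [-1.43, 4.57], [0, 2.65], [-2.85, 2.85]. Speed limits (rad/s): [2.79, 2.79, 3.14, 3.14, 3.14, 3.14].

### API

Orientations are given as a unit quaternion [x, y, z, w].
In Python, from station import status, snapshot, manip gives the robot as it stands.
- The arm moves only by the tool move_arm, never from a script. Its argument "plan" is a list that holds one entry, the list of rows, each a list of 7 numbers: the turn, a rotation vector about the tool's x, y, z scaled (see below), then the shift along the tool's x, y, z scaled (see below), then the closure, from 0 (fully open) to 1 (shut). A call has exactly 8 rows; each row is the pose to reach, as a shift and turn from the pose commanded when the call began, along the tool's axes at that moment; what a row does not reach only later rows make up. The controller multiplies each number of a shift by 100 mm and each number of a turn by pi/4 rad. A row lasts 1/8 s, in which the tool goes at most 62.5 mm and 10.7 degrees, less where a joint would pass 70% of its speed; a pose out of reach is approached as far as the arm can. A call with a number of a shift or a turn outside -1 to 1 is refused whole. A call with a gripper value outside its range is refused whole. The fingers move at their own pace and stop on an object; "force" is the grip in N (left out, the last holds). Time passes only in rows, so rows that repeat a pose let the fingers close, or fill a call up. It gives the time, the measured TCP pose, the force and the opening at its end, in the units of the state.
- status.sense(): the state, without advancing time (a new reading comes with each control period).
- snapshot(name): name is "scene" or "top"; returns a dict with "img" (400x640x3 uint8, red, green, blue), "depth" (400x640 float32, m along the optical axis (not along the pixel's ray), 0 where there is no reading), "mtx" (3x3 intrinsics, pixels), "k1" (the pictures are not rectified: a ray, as slopes to the right and down, at radius r is drawn at 1 + k1 r^2 times it, then the intrinsics apply), "T" (4x4, takes a point from camera to world coordinates). Camera axes: x right, y up, looking along -z (the intrinsics and any distortion apply to the point x, -y, -z); pixel columns grow to the right and rows downward; lengths in m; the calibration is good to about 2 mm. A picture is of the moment at which its call begins.
- manip.sign_off(): hands the job in, once; it reports no verdict.
The state is a dict: "t": time; "q": joint angles; "qd": joint speeds; "tau": joint torques, N m; "tcp_pos": TCP position; "tool_rot": TCP orientation; "force": force on the tool from outside, world axes, zero at the start; "ft_torque": the same for the moment, N m; "finger_gap": opening from 0.0 (shut) to 1.0 (fully open).
Only numpy, scipy, OpenCV 4.12 (cv2) and the standard library are available. Lean on these libraries where they do the work, as an engineer would, in place of code of your own. Each camera call takes 0.05 s, during which the arm holds its last target. There are 200 camera calls.

### The job

The sloping infeed lane is set too narrow: turn the eccentric lever so that the guide rail lets the wider of the two aluminium gauges slide between the rails with some play, but no more than 3 mm of it. Prove the setting: set that gauge down flat and lengthwise on the bare upper part of the lane, above the rails, then slide it down between the rails, without forcing it, until it rests against the end stop, and leave it there. Leave the narrow gauge and everything else on the bench undisturbed.

Things in the scene. Friction and masses are not known exactly. Their poses are not given: they have to be found in the camera images.
- lane: sloping steel deck of the infeed lane, 275 x 200 mm, pitched 25 degrees; place and yaw vary. Origin on its top surface; x points up the slope (rising away from the robot), y level across it, z square off the deck. Deck spans x -125..150, y -75..125 mm; lane centre line y = -30 mm. Friction holds the gauge on the slope: it must be moved down
- lane_top (a point): centre of the bare upper part of the deck (lane x = 90, y = -30 mm), on the surface; the bare part runs from lane x = 48 to 150 mm
- lane_stop (a point): on the deck at the upper face of the end stop (lane x = -115, y = -30 mm), a dark steel bar 22 mm high across the lower end; a gauge against it has its origin 45 mm up the slope from here
- fence_face (a point): middle of the inner face of the fixed rail on the lane's -y side, 14 mm above the deck; clamped at a slightly different place each time. White plastic rail 14 mm thick, top 26 mm above the deck, from lane x = -115 to 28 mm, then a flared lead-in to about 48 mm. Axes: z vertical, y same as the lane's y
- rail_face (a point): middle of the inner face of the moving guide rail on the +y side (same size and lead-in as the fixed one). It slides along the lane's y only, driven by the eccentric. Gap between the rails = distance along the lane's y from fence_face to rail_face
- lever (a joint): angle of the eccentric lever (rad, -1.15..1.15), positive anticlockwise looking down on the deck. At 0 it points along the lane's +y, away from the rails; positive is down the slope. The moving rail goes to +y (gap widens) by 8.5 mm per rad. Starts at -1.1 to -0.55. Friction 0.3 N m (4 N at the grip): it stays where left; the gauge does not push the rail away
- lever_grip (a point): point on the axis of the lever's grip, 58 mm above the deck: a round black post 20 mm in diameter square to the deck, from 26 to 76 mm above it, 75 mm from the pivot axis; the flat lever bar below it has its top 27 mm above the deck
- lever_pivot (a point): point on the lever's pivot axis, 58 mm above the deck (lane x = 0, y = 30 mm); the axis is square to the deck
- wide_gauge: the wider aluminium gauge: 46 mm wide, 90 mm long, 32 mm high, both ends rounded (stadium seen from above), with a black square upright grip on its centre, 22 x 22 mm, from 32 to 88 mm above the underside. 0.2 to 0.4 kg. Origin: centre of the underside; x along its length, y across, z up. Stands upright on the table at any yaw
- narrow_gauge: bystander: the narrower aluminium gauge, 34 mm wide, otherwise like the wide one; the two swap places
- jar_a: bystander: closed glass jar, 50 mm diameter, 42 mm tall; origin under its centre
- jar_b: bystander: closed glass jar, 50 mm diameter, 42 mm tall; origin under its centre
- jar_c: bystander: closed glass jar, 50 mm diameter, 42 mm tall; origin under its centre
- tape_roll: bystander: cardboard ring lying flat, 90 mm outside diameter, 24 mm high; origin under its centre
- spray: bystander: white bottle, 68 mm diameter, 170 mm tall; origin under its centre
- carton: bystander: open cardboard box 150 x 200 x 90 mm; origin under its centre
- fence: the fixed rail as a whole; its origin lies below it at table height, so use fence_face for positions
- rail: the moving guide rail as a whole; origin on the deck at its inner face (lane x = 0)
Not all that is in view belongs to the job. What is shaped like the wide_gauge but green or purple is not meant.

How it is judged:
On the way, in this order (a step that is already met when the one before it is completed fails the run):
1. the wide gauge lies flat on the bare upper part of the lane, lengthwise above the rails (z of wide_gauge in the frame of lane between -0.005 and 0.006 m and angle between the z axis of wide_gauge and the z axis of lane, either way round below 0.09 rad and angle between the x axis of wide_gauge and the x axis of lane, either way round below 0.35 rad and y of wide_gauge in the frame of lane between -0.055 and -0.005 m and x of wide_gauge in the frame of lane between 0.07 and 0.125 m), for 0.2 s.
2. the wide gauge is on its way down between the rails, with the gap already set (0 to 3 mm of play) (z of wide_gauge in the frame of lane between -0.005 and 0.006 m and angle between the z axis of wide_gauge and the z axis of lane, either way round below 0.09 rad and angle between the x axis of wide_gauge and the x axis of lane, either way round below 0.35 rad and y of wide_gauge in the frame of lane between -0.055 and -0.005 m and y of rail_face in the frame of fence_face between 0.046 and 0.049 m and x of wide_gauge in the frame of lane between -0.045 and 0.015 m), for 0.1 s.
At the end, for the whole second after the job is handed in: The wide gauge (46 mm) lies flat on the deck between the rails within 10 mm of touching the end stop, at rest, and the gap between the rails is 46 to 49 mm (0 to 3 mm of play), the lever at rest (z of wide_gauge in the frame of lane between -0.005 and 0.006 m and angle between the z axis of wide_gauge and the z axis of lane, either way round below 0.09 rad and angle between the x axis of wide_gauge and the x axis of lane, either way round below 0.35 rad and y of wide_gauge in the frame of lane between -0.055 and -0.005 m and y of rail_face in the frame of fence_face between 0.046 and 0.049 m and x of wide_gauge in the frame of lane between -0.078 and -0.06 m and linear speed of wide_gauge below 0.01 m/s and velocity of joint lever between -0.03 and 0.03 rad/s).
It fails at once if the narrow gauge or another loose bystander is shifted by more than 40 mm (distance of any of narrow_gauge, jar_a, jar_b, jar_c, tape_roll, spray, carton from where it was at the start of the episode above 0.04 m).
It fails at once if the narrow gauge, a jar or the bottle is tipped over (angle between any of narrow_gauge, jar_a, jar_b, jar_c, spray's own z axis and vertical above 0.6 rad).
It fails at once if the wide gauge is forced against a rail with more than 40 N (contact force between wide_gauge and fence above 40 N or contact force between wide_gauge and rail above 40 N).
It also fails if it takes over 67 s, if anything falls off the work surface, if the arm or the gripper's body presses on something with over 40 N, if the wrist force passes 120 N, or if a joint passes its speed limit or range.

## Working session

There is one attempt and no reset: what is moved stays moved. The work goes in short steps, Python scripts to look and compute and a tool call to move; the robot and the scene stay as the last step left them, time stands still between calls to the robot, and variables do not carry over. Pictures are saved under pics/ and viewed, on a budget of 10 in all, crops included, one or two more only if the job needs it, and the job is handed in when it is done.

Besides the shell and the picture viewer there is one more tool, called after "Emit:" as name(argument=value, ...) on one line, values as JSON. move_arm: Moves the arm, as the interface text tells. Its arguments: {"type":"object","properties":{"plan":{"type":"array"},"force":{"type":"number"}},"required":["plan"]}

```bash
ls; mkdir -p pics
cat > h.py <<'E'
import numpy as np, cv2
from scipy.spatial.transform import Rotation as R
from station import status, snapshot, manip
def world(s):
    d=s["depth"];h,w=d.shape
    K=s["mtx"];v,u=np.mgrid[0:h,0:w].astype(float)
    p=cv2.undistortPoints(np.stack([u.ravel(),v.ravel()],1)[:,None],np.array(K,float),np.array([s["k1"],0,0,0,0.]))[:,0].reshape(h,w,2)
    P=np.stack([p[...,0]*d,-p[...,1]*d,-d],-1)
    T=np.array(s["T"]);W=P@T[:3,:3].T+T[:3,3];W[d==0]=np.nan
    return W
def save(n,img,box=None,k=1):
    if box: img=img[box[1]:box[3],box[0]:box[2]]
    cv2.imwrite(f"pics/{n}.png",cv2.resize(img[...,::-1],None,fx=k,fy=k,interpolation=cv2.INTER_CUBIC))
E
python3 - <<'E'
from h import *
a=snapshot("scene");b=snapshot("top")
save("a",np.vstack([a["img"]]));save("b",b["img"])
for n,s in(("a",a),("b",b)):
    np.savez(n+".npz",W=world(s),img=s["img"],T=s["T"],mtx=s["mtx"],k1=s["k1"]); print(s["T"],s["mtx"],s["k1"])
print(status.sense())
E
```

```text
pics
[[ 0.73333915 -0.56840931  0.37299403  0.94085981]
 [ 0.6798618   0.61209263 -0.40389422 -0.48357641]
 [ 0.00127033  0.54977584  0.83531127  1.05530651]
 [ 0.          0.          0.          1.        ]] [[383.3492809    0.         315.76973412]
 [  0.         383.3492809  202.12450981]
 [  0.           0.           1.        ]] 0.012973200050491185
[[ 2.75979660e-02  9.94870311e-01 -9.73212015e-02  3.90263875e-01]
 [-9.99614744e-01  2.77542911e-02  2.52632198e-04 -4.52058485e-02]
 [ 2.95241723e-03  9.72767357e-02  9.95252993e-01  1.63590033e+00]
 [ 0.00000000e+00  0.00000000e+00  0.00000000e+00  1.00000000e+00]] [[437.30971055   0.         329.85864425]
 [  0.         437.30971055 192.37473834]
 [  0.           0.           1.        ]] -0.07974734553737285
{'t': 0.1, 'q': array([-1.41654000e+00,  5.28378865e-01,  1.43377602e+00, -5.41937251e-06,
        1.18137762e+00, -1.78505523e-01]), 'qd': array([-0.00033065,  0.00011117, -0.00266491,  0.00102079, -0.00168329,
        0.00119114]), 'tau': array([ 1.69179493e-04, -4.43304133e+01, -1.78586286e+01, -3.19788378e-04,
        3.85724838e-03,  9.36288274e-06]), 'tcp_pos': array([ 0.20408941, -0.59010882,  0.25242735]), 'tool_rot': array([ 9.86189960e-01,  1.65615282e-01,  9.25405725e-06, -9.69885980e-04]), 'force': array([0.24035857, 0.69920274, 0.80477223]), 'ft_torque': array([ 0.01669852,  0.01330216, -0.0776919 ]), 'finger_gap': 1.0001594762194763}
```

View pics/a.png

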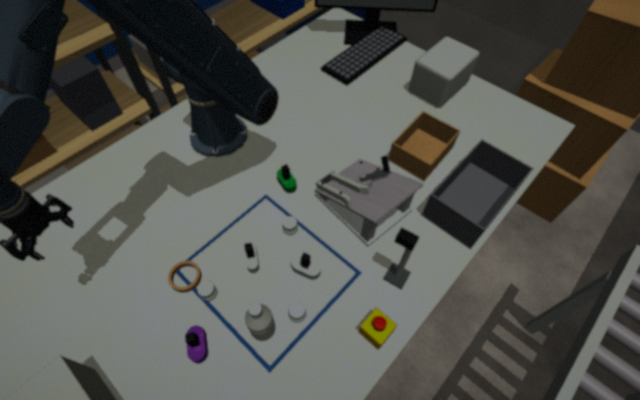

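View pics/b.png

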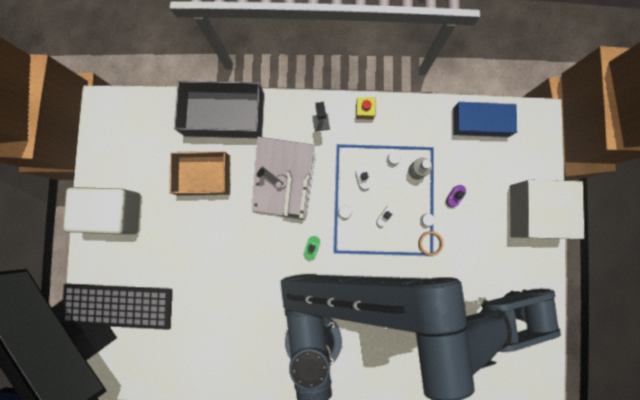

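Run:
```python
from h import *
a=np.load("a.npz");b=np.load("b.npz")
save("b2",b["img"],(245,130,445,260),4)
save("a2",a["img"],(230,150,430,290),4)
W=b["W"]
for n,(u,v) in dict(gA=(362,180),gAedge=(366,186),gB=(385,217),deck1=(290,160),deck2=(265,200),lamp=(321,110),robotbase=(310,370),jar=(345,212)).items(): print(n,W[v,u].round(3))
# deck plane fit
m=np.zeros(W.shape[:2],bool);m[140:218,253:313]=1
P=W[m];P=P[~np.isnan(P[:,0])];P=P[P[:,2]>0.02]
rng=np.random.default_rng(0);best=0
for i in range(1500):
    q=P[rng.choice(len(P),3,0)];n=np.cross(q[1]-q[0],q[2]-q[0]);l=np.linalg.norm(n)
    if l<1e-6: continue
    n/=l;n*=np.sign(n[2]) 
    if abs(n[2]-np.cos(np.radians(25)))>.04: continue
    d=abs((P-q[0])@n)<.004
    if d.sum()>best: best=d.sum();I=d
Q=P[I];c=Q.mean(0);n=np.linalg.svd(Q-c)[2][2];n*=np.sign(n[2])
print(best,len(P),"n",n,np.degrees(np.arccos(n[2])),"yaw",np.degrees(np.arctan2(-n[1],-n[0])),"c",c, "std",((Q-c)@n).std())
```

```text
gA [ 0.596 -0.163  0.035]
gAedge [ 0.574 -0.178  0.032]
gB [ 0.46  -0.246  0.071]
deck1 [0.647 0.097 0.13 ]
deck2 [0.51  0.188 0.06 ]
lamp [ 0.798 -0.009  0.236]
robotbase [-0.001 -0.002  0.345]
jar [ 0.475 -0.103  0.049]
2589 4075 n [-0.41424843  0.05064491  0.90875372] 24.666310447401536 yaw -6.970238855180545 c [0.59731243 0.12893299 0.1025022 ] std 0.0020926557167636035
```

View pics/b2.png

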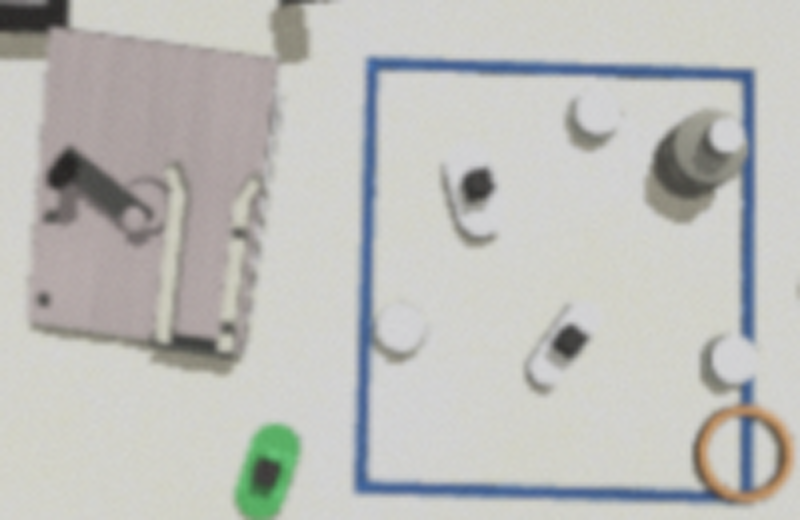

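View pics/a2.png

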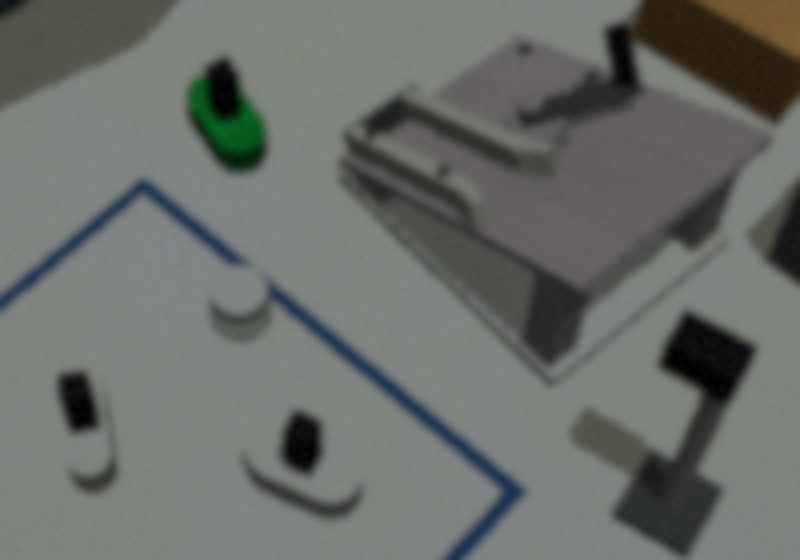

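```bash
cat >> h.py <<'E'
def proj(s,P):
    T=np.array(s["T"]);C=(np.atleast_2d(P)-T[:3,3])@T[:3,:3];C=C*[1,-1,-1]
    return cv2.projectPoints(C,np.zeros(3),np.zeros(3),np.array(s["mtx"],float),np.array([float(s["k1"]),0,0,0,0]))[0][:,0]
def lane(p): # x,y,z,yaw
    return R.from_euler("zy",[p[3],-np.radians(25)]).as_matrix(),np.array(p[:3])
E
python3 - <<'E'
from h import *
from scipy.optimize import least_squares
a=np.load("a.npz");b=np.load("b.npz")
cor=np.array([[150,125],[150,-75],[-125,125],[-125,-75]])/1e3
cor=np.c_[cor,np.zeros(4)]
tp=(np.array([[50,28],[278,58],[30,326],[240,355]])+.5)/4-.5+[245,130]
sp=(np.array([[775,140],[580,290],[520,38],[342,160]])+.5)/4-.5+[230,150]
def res(p,f=0):
    A,o=lane(p[:4]);L=cor@A.T+o
    r=[proj(b,L)-tp,proj(a,L)-sp]
    return r if f else np.concatenate([x.ravel() for x in r])
o=least_squares(res,[.57,.13,.09,-.12],loss="soft_l1");p=o.x
print("lane",p.round(4),np.degrees(p[3]));print(np.round(res(p,1),1))
for n,W in(("a",a["W"]),("b",b["W"])):
    A,t=lane(p);L=(W-t)@A
    m=(abs(L[...,0]-.1)<.04)&(abs(L[...,1]+.0)<.06)&(abs(L[...,2])<.03);print(n,"deck z in lane",np.nanmedian(L[m][:,2]),m.sum())
    # lever post
    m=(L[...,2]>.045)&(L[...,2]<.09)&(L[...,0]>-.08)&(L[...,0]<.1)&(L[...,1]>.03)&(L[...,1]<.12)
    q=L[m];print(" post",m.sum(),np.median(q,0).round(4),q.min(0).round(3),q.max(0).round(3))
    # gauges
    for g,c in(("wide",(.595,-.165)),("narrow",(.47,-.245))):
        d=np.hypot(W[...,0]-c[0],W[...,1]-c[1])<.06
        top=d&(W[...,2]>.024)&(W[...,2]<.04);k=d&(W[...,2]>.08)&(W[...,2]<.095)
        k2=d&(W[...,2]>.05)
        rr=cv2.minAreaRect(W[top][:,:2].astype(np.float32)*1e3)
        print(" ",g,top.sum(),k.sum(),"rect",np.round(rr[0],1),np.round(rr[1],1),rr[2],"grip",np.nanmean(W[k],0).round(4),np.nanmean(W[k2],0).round(4), np.nanmin(W[k],0).round(3),np.nanmax(W[k],0).round(3))
np.save("lane.npy",p)
E
```

```text
lane [ 0.5731  0.1041  0.0871 -0.111 ] -6.357683390986204
[[[-0.3  0.2]
  [ 0.1  0.4]
  [-1.4 -1. ]
  [ 0.3 -1.1]]

 [[-0.8 -1.9]
  [-0.3  1.6]
  [-0.4 -1.4]
  [ 0.4  1.2]]]
a deck z in lane 0.0047968681969688945 715
 post 75 [0.045  0.0923 0.0642] [0.033 0.084 0.045] [0.051 0.102 0.078]
  wide 341 68 rect [ 609.1 -168.3] [88.5 48.3] 15.653621673583984 grip [ 0.6099 -0.1699  0.0863] [ 0.6115 -0.1718  0.0782] [ 0.598 -0.181  0.08 ] [ 0.621 -0.157  0.092]
  narrow 196 63 rect [ 469.5 -254.7] [33.8 90.5] 55.60906982421875 grip [ 0.4701 -0.2553  0.0863] [ 0.4733 -0.2566  0.0775] [ 0.456 -0.268  0.08 ] [ 0.483 -0.241  0.092]
b deck z in lane 0.0055060973836004575 762
 post 36 [0.0456 0.0947 0.074 ] [0.03  0.086 0.047] [0.052 0.103 0.081]
  wide 208 36 rect [ 608.4 -167.2] [89.8 46.5] 16.36553192138672 grip [ 0.6073 -0.1662  0.0873] [ 0.6063 -0.1659  0.0834] [ 0.596 -0.177  0.08 ] [ 0.618 -0.155  0.094]
  narrow 156 36 rect [ 468.6 -252.7] [33.9 88.8] 55.17037582397461 grip [ 0.4678 -0.2519  0.088 ] [ 0.4675 -0.251   0.083 ] [ 0.456 -0.264  0.082] [ 0.481 -0.24   0.095]
```

```bash
cat > fit.py <<'E'
from h import *
from scipy.optimize import least_squares
a=np.load("a.npz");b=np.load("b.npz")
cor=np.array([[150,125,0],[150,-75,0],[-125,125,0],[-125,-75,0]])/1e3
tp=(np.array([[50,28],[278,58],[30,326],[240,355]])+.5)/4-.5+[245,130]
sp=(np.array([[775,140],[580,290],[520,38],[342,160]])+.5)/4-.5+[230,150]
p0=np.load("lane.npy");A,t=lane(p0);D=[]
for s in(a,b):
    L=(s["W"]-t)@A;m=(abs(L[...,0]-.1)<.04)&(abs(L[...,1]+.0)<.06)&(abs(L[...,2])<.03);D.append(s["W"][m])
def res(p,f=0):
    A,o=lane(p[:4]);L=cor@A.T+o
    r=[proj(b,L)-tp,proj(a,L)-sp]
    z=[(d-o)@A[:,2] for d in D]
    return (r,[np.median(q) for q in z],[q.std() for q in z]) if f else np.concatenate([x.ravel() for x in r]+[q/.003/10 for q in z])
p=least_squares(res,p0,loss="soft_l1").x
print("lane",p.round(4),np.degrees(p[3]));r=res(p,1);print(np.round(r[0],1),r[1:])
np.save("lane.npy",p)
A,t=lane(p)
ys=np.arange(-.075,.03,.0005);xs=np.arange(.07,-.125,-.0005)
out=[]
for n,s in(("a",a),("b",b)):
    X,Y=np.meshgrid(xs,ys,indexing="ij");G=np.stack([X,Y,np.full_like(X,.026)],-1).reshape(-1,3)@A.T+t
    uv=proj(s,G).reshape(*X.shape,2).astype(np.float32)
    im=cv2.remap(s["img"],uv[...,0],uv[...,1],cv2.INTER_CUBIC);out.append(im[:,::-1])
    g=im.astype(float).mean(-1)[(xs<.0)&(xs>-.09)].mean(0)
    print(n,[(int(round(y*1e3)),int(v)) for y,v in zip(ys[::4],g[::4])])
save("rect",np.hstack([cv2.resize(o,None,fx=1.8,fy=1.5) for o in out]))
E
python3 fit.py
```

```text
lane [ 0.5728  0.1031  0.0925 -0.1104] -6.32557993357632
[[[-0.3 -0.1]
  [ 0.4  0.2]
  [-1.4 -1. ]
  [ 0.5 -1.1]]

 [[-0.6 -2.9]
  [-0.3  0.8]
  [-0.5 -2.3]
  [ 0.1  0.4]]] ([np.float64(-0.0002714072920380084), np.float64(0.0004378218945935544)], [np.float64(0.002232854275888367), np.float64(0.0035693385904791578)])
a [(-75, 50), (-73, 47), (-71, 48), (-69, 55), (-67, 66), (-65, 80), (-63, 93), (-61, 101), (-59, 106), (-57, 106), (-55, 105), (-53, 103), (-51, 101), (-49, 98), (-47, 97), (-45, 95), (-43, 95), (-41, 95), (-39, 95), (-37, 94), (-35, 94), (-33, 92), (-31, 88), (-29, 82), (-27, 73), (-25, 63), (-23, 54), (-21, 49), (-19, 46), (-17, 47), (-15, 51), (-13, 61), (-11, 74), (-9, 88), (-7, 100), (-5, 108), (-3, 112), (-1, 113), (1, 112), (3, 109), (5, 105), (7, 102), (9, 100), (11, 98), (13, 98), (15, 97), (17, 97), (19, 96), (21, 95), (23, 94), (25, 94), (27, 94), (29, 94)]
b [(-75, 160), (-73, 157), (-71, 156), (-69, 155), (-67, 157), (-65, 166), (-63, 176), (-61, 182), (-59, 184), (-57, 183), (-55, 181), (-53, 176), (-51, 172), (-49, 169), (-47, 168), (-45, 168), (-43, 168), (-41, 169), (-39, 169), (-37, 169), (-35, 169), (-33, 169), (-31, 168), (-29, 167), (-27, 167), (-25, 167), (-23, 167), (-21, 167), (-19, 165), (-17, 161), (-15, 154), (-13, 148), (-11, 149), (-9, 160), (-7, 178), (-5, 191), (-3, 196), (-1, 196), (1, 191), (3, 184), (5, 174), (7, 166), (9, 161), (11, 161), (13, 161), (15, 162), (17, 161), (19, 159), (21, 157), (23, 157), (25, 157), (27, 157), (29, 157)]
```

View pics/rect.png

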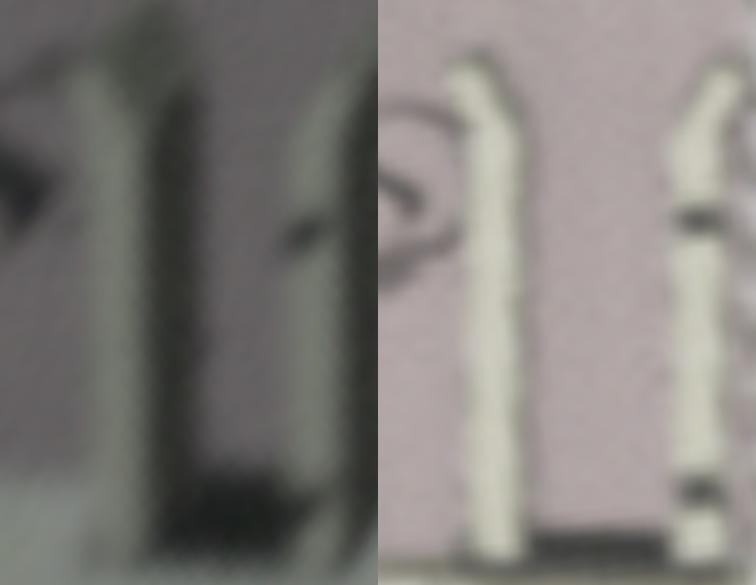

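```bash
cat >> h.py <<'E'
def lanepose(x,y,z,extra=0):
    "tool square to deck, jaws along lane x (extra turn about lane z)"
    A,t=lane(np.load("lane.npy"))
    M=np.c_[A[:,1],A[:,0],-A[:,2]]
    M=A@R.from_euler("z",extra).as_matrix()@A.T@M
    return t+A@np.array([x,y,z]),R.from_matrix(M)
def downpose(x,y,z,yawy):
    c,s=np.cos(yawy),np.sin(yawy)  # tool y direction
    return np.array([x,y,z]),R.from_matrix(np.c_[[-s,c,0],[c,s,0],[0,0,-1]])
def go(*targets,st=None):
    s=st or status.sense();p=s["tcp_pos"];r=R.from_quat(s["tool_rot"])
    for P,Q in targets:
        d=r.inv().apply(P-p)/.1;w=(r.inv()*Q).as_rotvec()/(np.pi/4)
        print("turn",w.round(3),"shift",d.round(3),"|mm|",round(100*np.linalg.norm(d),1))
def tell():
    s=status.sense();A,t=lane(np.load("lane.npy"))
    r=R.from_quat(s["tool_rot"]).as_matrix()
    print("t",round(s["t"],2),"tcp",s["tcp_pos"].round(4),"lane",((s["tcp_pos"]-t)@A).round(4),"F lane",(s["force"]@A).round(1),"gap",round(s["finger_gap"],3),"q",s["q"].round(2),"toolyaw_y",np.degrees(np.arctan2(r[1,1],r[0,1])).round(1))
    return s
E
python3 - <<'E'
from h import *
go(lanepose(.0442,.0906,.150),(np.array([.42,-.2,.3]),lanepose(0,0,0)[1]))
A,t=lane(np.load("lane.npy"))
for s in (np.load("a.npz"),np.load("b.npz")):
    L=(s["W"]-t)@A;m=(L[...,2]>.04)&(L[...,2]<.09)&(L[...,0]>-.08)&(L[...,0]<.1)&(L[...,1]>.03)&(L[...,1]<.12)
    q=L[m];print(np.median(q,0),q.min(0),q.max(0))
E
```

```text
turn [-0.459  0.364 -1.412] shift [ 5.89  -6.2    0.025] |mm| 855.2
turn [-0.459  0.364 -1.412] shift [ 3.315 -2.983 -0.469] |mm| 448.4
[0.0429557  0.09301965 0.05910245] [0.031214   0.08499152 0.04010116] [0.04917367 0.10300422 0.07332592]
[0.04349608 0.0954075  0.06897978] [0.02783501 0.08697443 0.04203468] [0.05001862 0.10354871 0.07616986]
```

Emit:
move_arm(plan=[[[0,0,0,1,-1,-0.2,0],[0,0,0,1,-1,-0.2,0],[0,0,0,1,-1,-0.2,0],[0,0,0,1,-1,-0.2,0],[0,0,0,1,-1,-0.2,0],[0,0,0,1,-1,-0.2,0],[0,0,0,1,-1,-0.2,0],[0,0,0,1,-1,-0.2,0]]])

```text
t: 1.1
tcp_pos: [0.2657, -0.4639, 0.2731]
tool_rot: [0.986, 0.165, -0.0, -0.0]
force: [-0.3, 0.1, 0.5]
finger_gap: 1.0
```

Emit:
move_arm(plan=[[[0,0,0,1,-1,-0.2,0],[0,0,0,1,-1,-0.2,0],[0,0,0,1,-1,-0.2,0],[0,0,0,1,-1,-0.2,0],[0,0,0,1,-1,-0.2,0],[0,0,0,1,-1,-0.2,0],[0,0,0,1,-1,-0.2,0],[0,0,0,1,-1,-0.2,0]]])

```text
t: 2.1
tcp_pos: [0.3276, -0.3368, 0.2931]
tool_rot: [0.986, 0.165, -0.0, -0.0]
force: [-0.3, -0.1, -0.3]
finger_gap: 0.998
```

Emit:
move_arm(plan=[[[0,0,0,1,-1,0,0],[0,0,0,1,-1,0,0],[0,0,0,1,-1,0,0],[0,0,0,1,-1,0,0],[0,0,0,1,-1,0,0],[0,0,0,1,-1,0,0],[0,0,0,1,-1,0,0],[0,0,0,1,-1,0,0]]])

```text
t: 3.1
tcp_pos: [0.3895, -0.2097, 0.2933]
tool_rot: [0.986, 0.165, -0.0, -0.0]
force: [0.0, 0.2, 0.7]
finger_gap: 0.999
```

Emit:
move_arm(plan=[[[0,0,0,1,-1,0,0],[0,0,0,1,-1,0,0],[0,0,0,1,-1,0,0],[0,0,0,1,-1,0,0],[0,0,-0.5,1,-1,0,0],[0,0,-0.7,1,-1,0,0],[0,0,-0.9,1,-1,0,0],[0,0,-0.9,1,-1,0,0]]])

```text
t: 4.1
tcp_pos: [0.451, -0.0839, 0.2933]
tool_rot: [0.867, 0.498, -0.0, 0.0]
force: [0.1, 0.7, -0.2]
finger_gap: 0.998
```

```bash
python3 -c "
from h import *
tell();go(lanepose(.0442,.0906,.150))"
```

```text
t 4.1 tcp [ 0.451  -0.0839  0.2933] lane [-0.0047 -0.1887  0.2334] F lane [-0.1  0.7 -0.2] gap 0.998 q [-0.43  0.25  1.78 -0.    1.11  0.1 ] toolyaw_y -30.3
turn [-0.531  0.177 -0.524] shift [ 2.891 -0.447  0.417] |mm| 295.5
```

Emit:
move_arm(plan=[[[-0.15,0.05,-0.15,1,-0.2,0,0],[-0.3,0.1,-0.3,1,-0.2,0,0],[-0.45,0.15,-0.45,1,-0.2,0,0],[-0.531,0.177,-0.524,1,-0.2,0,0],[-0.531,0.177,-0.524,1,-0.2,0,0],[-0.531,0.177,-0.524,1,-0.2,0,0],[-0.531,0.177,-0.524,1,-0.2,0,0],[-0.531,0.177,-0.524,1,-0.2,0,0]]])

```text
t: 5.1
tcp_pos: [0.4855, 0.0141, 0.2934]
tool_rot: [0.728, 0.65, 0.161, 0.144]
force: [-0.6, -0.1, 0.1]
finger_gap: 0.996
```

```bash
python3 -c "
from h import *
tell();go(lanepose(.0442,.0906,.150))"
```

```text
t 5.1 tcp [0.4855 0.0141 0.2934] lane [ 0.0156 -0.0878  0.219 ] F lane [-0.4 -0.1  0.4] gap 0.996 q [-0.27  0.15  2.01  0.21  0.57 -0.31] toolyaw_y -7.1
turn [ 0.     0.    -0.003] shift [1.785 0.281 0.689] |mm| 193.4
```

Emit:
move_arm(plan=[[[0,0,0,1,0.2,0.2,0],[0,0,0,1,0.2,0.2,0],[0,0,0,1,0.2,0.2,0],[0,0,0,1,0.2,0.2,0],[0,0,0,1,0.2,0.2,0],[0,0,0,1,0.2,0.2,0],[0,0,0,1,0.2,0.2,0],[0,0,0,1,0.2,0.2,0]]])

```text
t: 6.1
tcp_pos: [0.5217, 0.1112, 0.2884]
tool_rot: [0.728, 0.65, 0.161, 0.144]
force: [0.0, -0.1, -0.3]
finger_gap: 1.002
```

Emit:
move_arm(plan=[[[0,0,0,0.785,0.08,0.5,0],[0,0,0,0.785,0.08,0.5,0],[0,0,0,0.785,0.08,0.5,0],[0,0,0,0.785,0.08,0.5,0],[0,0,0,0.785,0.08,0.5,0],[0,0,0,0.785,0.08,0.5,0],[0,0,0,0.785,0.08,0.5,0],[0,0,0,0.785,0.08,0.5,0]]])

```text
t: 7.1
tcp_pos: [0.558, 0.1884, 0.2503]
tool_rot: [0.728, 0.65, 0.162, 0.144]
force: [-0.5, -0.0, 0.5]
finger_gap: 1.001
```

```bash
python3 -c "
from h import *
tell();go(lanepose(.0442,.0906,.059))
a=snapshot('scene');b=snapshot('top')
save('c',np.hstack([cv2.resize(a['img'][150:250,300:430],(400,308)),cv2.resize(b['img'][130:230,240:340],(400,308))]))"
```

```text
t 7.1 tcp [0.558  0.1884 0.2503] lane [0.0436 0.0906 0.1492] F lane [-0.2 -0.   0.7] gap 1.001 q [ 0.17  0.38  1.82 -0.15  0.52  0.39] toolyaw_y -7.2
turn [ 0.001  0.    -0.004] shift [0.    0.005 0.902] |mm| 90.2
```

View pics/c.png

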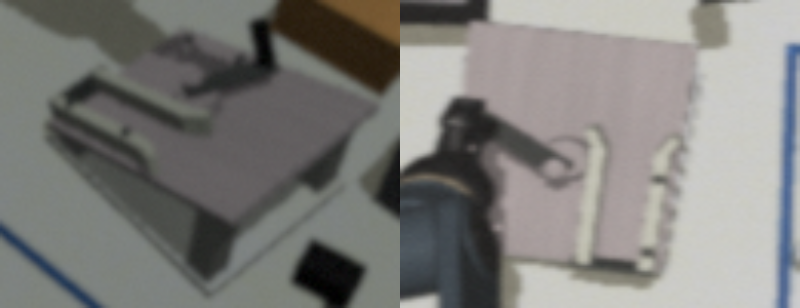

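Emit:
move_arm(plan=[[[0,0,0,0,0,0.15,0],[0,0,0,0,0,0.3,0],[0,0,0,0,0,0.45,0],[0,0,0,0,0,0.6,0],[0,0,0,0,0,0.75,0],[0,0,0,0,0,0.9,0],[0,0,0,0,0,0.9,0.5],[0,0,0,0,0,0.9,0.6]]], force=25)

```text
t: 8.2
tcp_pos: [0.5961, 0.1886, 0.1686]
tool_rot: [0.728, 0.65, 0.162, 0.144]
force: [0.4, 0.5, -0.9]
finger_gap: 0.606
```

```bash
python3 -c "
from h import *
tell()"
```

```text
t 8.2 tcp [0.5961 0.1886 0.1686] lane [0.0436 0.0908 0.0591] F lane [-0.1  0.5 -0.9] gap 0.606 q [ 0.16  0.55  1.81 -0.19  0.36  0.43] toolyaw_y -7.1
```

Emit:
move_arm(plan=[[[0,0,0,0,0,0,0.7],[0,0,0,0,0,0,0.8],[0,0,0,0,0,0,0.9],[0,0,0,0,0,0,0.9],[0,0,0,0,0,0,0.9],[0,0,0,0,0,0,0.9],[0,0,0,0,0,0,0.9],[0,0,0,0,0,0,0.9]]], force=25)

```text
t: 9.2
tcp_pos: [0.5932, 0.1881, 0.1679]
tool_rot: [0.728, 0.651, 0.159, 0.143]
force: [-5.4, -1.3, 1.7]
finger_gap: 0.228
```

```bash
python3 -c "
from h import *
s=tell()
th0=np.arcsin(-.0436/.075)
for th in np.linspace(-.62,-.03,5)[1:]: go(lanepose(-.075*np.sin(th),.03+.075*np.cos(th),.059),st=s)"
```

```text
t 9.2 tcp [0.5932 0.1881 0.1679] lane [0.0407 0.09   0.0597] F lane [-4.  -1.8  3.8] gap 0.228 q [ 0.16  0.55  1.81 -0.19  0.36  0.43] toolyaw_y -7.1
turn [-0.007  0.003 -0.002] shift [ 0.067 -0.065  0.007] |mm| 9.4
turn [-0.007  0.003 -0.002] shift [ 0.11  -0.167  0.008] |mm| 20.0
turn [-0.007  0.003 -0.002] shift [ 0.137 -0.274  0.008] |mm| 30.7
turn [-0.007  0.003 -0.002] shift [ 0.149 -0.384  0.009] |mm| 41.2
```

Emit:
move_arm(plan=[[[0,0,0,0.05,-0.11,0,0.9],[0,0,0,0.08,-0.175,0,0.9],[0,0,0,0.11,-0.245,0,0.9],[0,0,0,0.13,-0.32,0,0.9],[0,0,0,0.14,-0.39,0,0.9],[0,0,0,0.14,-0.465,0,0.9],[0,0,0,0.14,-0.465,0,0.9],[0,0,0,0.14,-0.465,0,0.9]]])

```text
t: 10.2
tcp_pos: [0.561, 0.2101, 0.152]
tool_rot: [0.726, 0.65, 0.168, 0.146]
force: [10.9, 6.6, -7.4]
finger_gap: 0.224
```

```bash
python3 -c "
from h import *
tell()"
```

```text
t 10.2 tcp [0.561  0.2101 0.152 ] lane [0.0025 0.1079 0.0589] F lane [  6.    7.3 -11.3] gap 0.224 q [ 0.21  0.56  1.89 -0.33  0.27  0.62] toolyaw_y -7.1
```

Emit:
move_arm(plan=[[[0,0,0,0,-0.02,0,0.9],[0,0,0,0,-0.045,0,0.9],[0,0,0,0,-0.045,0,0.9],[0,0,0,0.02,-0.045,0,0.9],[0,0,0,0.03,-0.045,0,0.9],[0,0,0,0.03,-0.045,0,0.9],[0,0,0,0.03,-0.045,0,0.9],[0,0,0,0.03,-0.045,0,0.9]]])

```text
t: 11.2
tcp_pos: [0.556, 0.2118, 0.1496]
tool_rot: [0.727, 0.65, 0.165, 0.146]
force: [8.7, -1.3, -6.6]
finger_gap: 0.227
```

```bash
python3 -c "
from h import *
tell()"
```

```text
t 11.2 tcp [0.556  0.2118 0.1496] lane [-0.0031  0.109   0.0588] F lane [ 5.2 -0.7 -9.7] gap 0.227 q [ 0.22  0.56  1.89 -0.35  0.27  0.65] toolyaw_y -7.1
```

Emit:
move_arm(plan=[[[0,0,0,0,0.03,0,0.7],[0,0,0,0,0.03,0,0.4],[0,0,0,0,0.03,0,0],[0,0,0,0,0.03,0,0],[0,0,0,0,0.03,-0.2,0],[0,0,0,0,0.03,-0.5,0],[0,0,0,-0.3,0.03,-0.9,0],[0,0,0,-1,0.03,-1,0]]])

```text
t: 12.2
tcp_pos: [0.5041, 0.1208, 0.237]
tool_rot: [0.726, 0.652, 0.164, 0.146]
force: [0.6, 0.3, 0.6]
finger_gap: 1.005
```

```bash
python3 -c "
from h import *
tell();go(downpose(.609,-.168,.2,np.radians(16)))"
```

```text
t 12.2 tcp [0.5041 0.1208 0.237 ] lane [-0.0032  0.0174  0.16  ] F lane [0.8 0.3 0.3] gap 1.005 q [ 0.02  0.31  2.01 -0.02  0.38  0.15] toolyaw_y -6.8
turn [ 0.565  0.046 -0.484] shift [-2.788  1.096  0.778] |mm| 309.5
```

Emit:
move_arm(plan=[[[0,0,0,-1,0.4,0,0],[0,0,0,-1,0.4,0,0],[0.15,0,-0.15,-1,0.4,0,0],[0.3,0,-0.3,-1,0.4,0,0],[0.45,0,-0.4,-1,0.4,0,0],[0.565,0.046,-0.484,-1,0.4,0,0],[0.565,0.046,-0.484,-1,0.4,0,0],[0.565,0.046,-0.484,-1,0.4,0,0]]])

```text
t: 13.2
tcp_pos: [0.5283, 0.0161, 0.246]
tool_rot: [0.604, 0.797, -0.002, -0.003]
force: [0.0, 1.0, 0.1]
finger_gap: 1.001
```

```bash
python3 -c "
from h import *
tell();go(downpose(.609,-.168,.15,np.radians(16)))"
```

```text
t 13.2 tcp [0.5283 0.0161 0.246 ] lane [ 0.034  -0.0838  0.1579] F lane [-0.   1.   0.1] gap 1.001 q [-0.18  0.41  1.68 -0.    1.06 -0.45] toolyaw_y 15.6
turn [-0.008 -0.003 -0.008] shift [-1.993  0.287  0.954] |mm| 222.8
```

Emit:
move_arm(plan=[[[0,0,0,-1,0.15,0,0],[0,0,0,-1,0.15,0,0],[0,0,0,-1,0.15,0,0],[0,0,0,-1,0.15,0,0],[0,0,0,-1,0.15,0,0],[0,0,0,-1,0.15,0,0],[0,0,0,-1,0.15,0,0],[0,0,0,-1,0.15,0,0]]])

```text
t: 14.2
tcp_pos: [0.5707, -0.076, 0.2462]
tool_rot: [0.604, 0.797, -0.002, -0.003]
force: [0.2, 0.5, 0.1]
finger_gap: 0.997
```

```bash
cat > gap.py <<'E'
from h import *
import sys
tell();a=snapshot("scene");b=snapshot("top")
p=np.load("lane.npy");A,t=lane(p)
from scipy.ndimage import gaussian_filter1d
ys=np.arange(-.085,.04,.00025);xs=np.arange(.0,-.1,-.0005)
o=np.load("b.npz");oa=np.load("a.npz")
for n,s in(("b old",o),("b now",b),("a old",oa),("a now",a)):
    X,Y=np.meshgrid(xs,ys,indexing="ij");G=np.stack([X,Y,np.full_like(X,.026)],-1).reshape(-1,3)@A.T+t
    uv=proj(s,G).reshape(*X.shape,2).astype(np.float32)
    im=cv2.remap(s["img"],uv[...,0],uv[...,1],cv2.INTER_CUBIC).astype(float)
    g=im[...,1]*1-im[...,0]*.9  # greenish-white rail vs pinkish deck
    g=gaussian_filter1d(np.median(g,0),4);d=np.gradient(g)
    k=[i for i in range(2,len(d)-2) if abs(d[i])>abs(d[i-1]) and abs(d[i])>=abs(d[i+1]) and abs(d[i])>.25*abs(d).max()]
    print(n,[(round(ys[i]*1e3,2),round(d[i],2)) for i in k])
W=[world(a),world(b)]
for w in W:
    L=(w-t)@A;m=(L[...,2]>.04)&(L[...,2]<.09)&(L[...,0]>-.08)&(L[...,0]<.1)&(L[...,1]>.03)&(L[...,1]<.14)
    q=L[m];print("post",np.median(q,0).round(4),q.min(0).round(4),q.max(0).round(4))
np.savez("b2.npz",img=b["img"],T=b["T"],mtx=b["mtx"],k1=b["k1"])
save(sys.argv[1],np.hstack([cv2.resize(s["img"][150:250,x:x+130],(400,308),interpolation=cv2.INTER_CUBIC) for s,x in((a,300),(b,240))]))
E
python3 gap.py d
```

```text
t 14.2 tcp [ 0.5707 -0.076   0.2462] lane [ 0.0824 -0.1711  0.1401] F lane [0.1 0.5 0. ] gap 0.997 q [-0.33  0.47  1.56 -0.    1.11 -0.6 ] toolyaw_y 15.7
b old [(np.float64(-76.75), np.float64(-0.39)), (np.float64(-65.5), np.float64(0.36)), (np.float64(-52.25), np.float64(-0.37)), (np.float64(-9.75), np.float64(0.43)), (np.float64(4.5), np.float64(-0.39))]
b now [(np.float64(-81.0), np.float64(0.29)), (np.float64(-74.25), np.float64(-0.12)), (np.float64(-64.5), np.float64(0.11)), (np.float64(-52.75), np.float64(-0.34)), (np.float64(-5.0), np.float64(0.42)), (np.float64(9.25), np.float64(-0.39))]
a old [(np.float64(-73.0), np.float64(0.08)), (np.float64(-64.25), np.float64(0.24)), (np.float64(-51.5), np.float64(-0.23)), (np.float64(-17.75), np.float64(0.07)), (np.float64(-11.5), np.float64(0.24)), (np.float64(-5.5), np.float64(0.15)), (np.float64(4.25), np.float64(-0.23)), (np.float64(11.5), np.float64(-0.09))]
a now [(np.float64(-81.5), np.float64(-0.1)), (np.float64(-70.75), np.float64(0.08)), (np.float64(-56.0), np.float64(-0.12)), (np.float64(-49.5), np.float64(0.08)), (np.float64(-41.0), np.float64(0.1)), (np.float64(-5.5), np.float64(0.24)), (np.float64(-2.25), np.float64(0.22)), (np.float64(11.0), np.float64(-0.23))]
post [0.0028 0.1029 0.0598] [-0.0115  0.0941  0.0401] [0.0091 0.1144 0.0719]
post [0.003  0.1044 0.0675] [-0.0099  0.0391  0.0406] [0.009  0.1147 0.0764]
```

View pics/d.png

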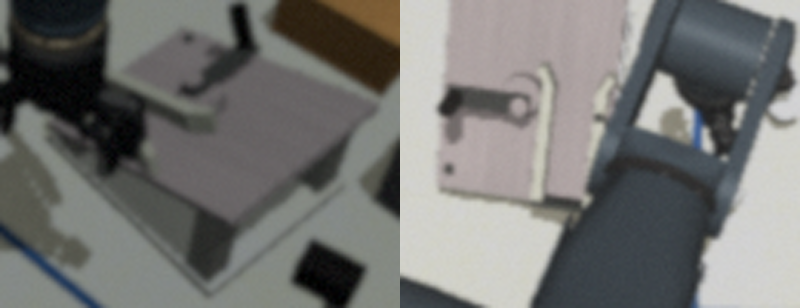

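```bash
python3 -c "
from h import *
go(downpose(.609,-.1675,.13,np.radians(16)),downpose(.609,-.1675,.066,np.radians(16)))"
```

```text
turn [-0.007 -0.002 -0.007] shift [-0.985  0.128  1.159] |mm| 152.6
turn [-0.007 -0.002 -0.007] shift [-0.986  0.132  1.799] |mm| 205.6
```

Emit:
move_arm(plan=[[[0,0,0,-0.985,0.13,0,0],[0,0,0,-0.985,0.13,0,0],[0,0,0,-0.985,0.13,0.4,0],[0,0,0,-0.985,0.13,0.8,0],[0,0,0,-0.985,0.13,1,0],[0,0,0,-0.985,0.13,1,0],[0,0,0,-0.985,0.13,1,0],[0,0,0,-0.985,0.13,1,0]]])

```text
t: 15.3
tcp_pos: [0.6102, -0.168, 0.1474]
tool_rot: [0.604, 0.797, -0.001, -0.001]
force: [-0.8, 1.0, 0.6]
finger_gap: 0.998
```

Run:
```python
from h import *
tell();go(downpose(.609,-.1675,.066,np.radians(16)))
a=snapshot("scene");save("e",a["img"],(260,190,360,290),5)
```

```text
t 15.3 tcp [ 0.6102 -0.168   0.1474] lane [ 0.0866 -0.2632  0.0339] F lane [-0.6  0.9  0.9] gap 0.998 q [-0.44  0.67  1.5  -0.    0.98 -0.72] toolyaw_y 15.7
turn [-0.004  0.    -0.007] shift [ 0.008 -0.007  0.814] |mm| 81.4
```

View pics/e.png

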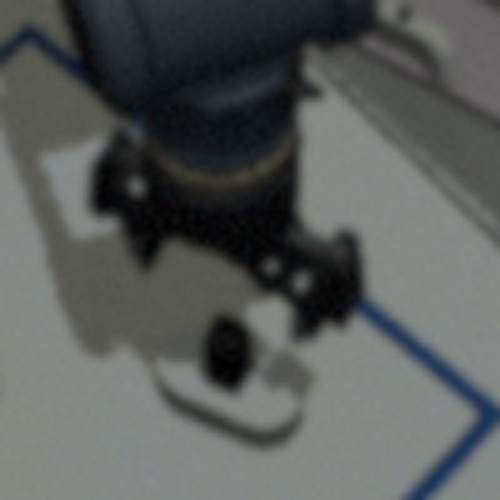

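Emit:
move_arm(plan=[[[0,0,0,0,0,0.15,0],[0,0,0,0,0,0.3,0],[0,0,0,0,0,0.45,0],[0,0,0,0,0,0.6,0],[0,0,0,0,0,0.75,0],[0,0,0,0,0,0.81,0],[0,0,0,0,0,0.81,0.4],[0,0,0,0,0,0.81,0.6]]], force=40)

```text
t: 16.35
tcp_pos: [0.6092, -0.1678, 0.0654]
tool_rot: [0.604, 0.797, -0.002, -0.002]
force: [1.4, -0.8, -0.4]
finger_gap: 0.606
```

Emit:
move_arm(plan=[[[0,0,0,0,0,0,0.7],[0,0,0,0,0,0,0.9],[0,0,0,0,0,0,0.9],[0,0,0,0,0,0,0.9],[0,0,0,0,0,-0.1,0.9],[0,0,0,0,0,-0.4,0.9],[0,0,0,0,0,-0.8,0.9],[0,0,0,0,0,-1,0.9]]])

```text
t: 17.35
tcp_pos: [0.61, -0.1678, 0.1668]
tool_rot: [0.604, 0.797, -0.001, -0.001]
force: [1.3, -0.1, -2.6]
finger_gap: 0.253
```

Run:
```python
from h import *
tell();go(lanepose(.095,-.028,.15),lanepose(.095,-.028,.069))
```

```text
t 17.35 tcp [ 0.61   -0.1678  0.1668] lane [ 0.0946 -0.2621  0.0516] F lane [ 0.1 -0.1 -2.8] gap 0.253 q [-0.44  0.64  1.49 -0.    1.02 -0.72] toolyaw_y 15.7
turn [-0.562 -0.045  0.481] shift [ 2.288  0.454 -1.004] |mm| 254.0
turn [-0.562 -0.045  0.481] shift [ 2.196  0.786 -0.271] |mm| 234.8
```

Emit:
move_arm(plan=[[[0,0,0,0,0,-0.5,0.9],[0,0,0,0.3,0.2,-1,0.9],[0,0,0,0.8,0.3,-1,0.9],[-0.1,0,0.1,1,0.4,-1,0.9],[-0.2,0,0.2,1,0.45,-1,0.9],[-0.35,-0.02,0.3,1,0.45,-1,0.9],[-0.48,-0.04,0.42,1,0.45,-1,0.9],[-0.562,-0.045,0.481,1,0.45,-1,0.9]]])

```text
t: 18.35
tcp_pos: [0.6242, -0.0584, 0.2638]
tool_rot: [0.728, 0.651, 0.161, 0.142]
force: [-0.5, 0.4, -4.4]
finger_gap: 0.253
```

Run:
```python
from h import *
tell();go(lanepose(.095,-.028,.12),lanepose(.095,-.028,.068))
```

```text
t 18.35 tcp [ 0.6242 -0.0584  0.2638] lane [ 0.1361 -0.1475  0.1335] F lane [-2.3  0.1 -3.8] gap 0.253 q [-0.33  0.4   1.73  0.24  0.62 -0.39] toolyaw_y -7.1
turn [-0.006 -0.002 -0.003] shift [ 1.194 -0.412  0.138] |mm| 127.0
turn [-0.006 -0.002 -0.003] shift [ 1.193 -0.41   0.658] |mm| 142.3
```

Emit:
move_arm(plan=[[[0,0,0,0.4,-0.2,0,0.9],[0,0,0,0.8,-0.41,0,0.9],[0,0,0,1,-0.41,0,0.9],[0,0,0,1,-0.41,0,0.9],[0,0,0,1,-0.41,0,0.9],[0,0,0,1,-0.41,0.1,0.9],[0,0,0,1,-0.41,0.2,0.9],[0,0,0,1,-0.41,0.2,0.9]]])

```text
t: 19.35
tcp_pos: [0.6074, 0.0442, 0.2327]
tool_rot: [0.728, 0.651, 0.16, 0.142]
force: [0.6, 0.1, -2.7]
finger_gap: 0.249
```

Run:
```python
from h import *
tell();go(lanepose(.095,-.028,.068))
```

```text
t 19.35 tcp [0.6074 0.0442 0.2327] lane [ 0.0966 -0.0486  0.1124] F lane [-0.6 -0.  -2.7] gap 0.249 q [-0.14  0.42  1.8   0.12  0.49 -0.12] toolyaw_y -7.0
turn [-0.007 -0.001 -0.002] shift [ 0.206 -0.014  0.444] |mm| 48.9
```

Emit:
move_arm(plan=[[[-0.007,0,0,0.206,-0.014,0,0.9],[-0.007,0,0,0.206,-0.014,0.15,0.9],[-0.007,0,0,0.206,-0.014,0.28,0.9],[-0.007,0,0,0.206,-0.014,0.36,0.9],[-0.007,0,0,0.206,-0.014,0.4,0.9],[-0.007,0,0,0.206,-0.014,0.43,0.9],[-0.007,0,0,0.206,-0.014,0.45,0.9],[-0.007,0,0,0.206,-0.014,0.46,0.9]]])

```text
t: 20.35
tcp_pos: [0.6278, 0.0654, 0.1934]
tool_rot: [0.727, 0.651, 0.163, 0.145]
force: [-3.9, -0.4, 4.5]
finger_gap: 0.254
```

Run:
```python
from h import *
tell()
```

```text
t 20.35 tcp [0.6278 0.0654 0.1934] lane [ 0.0961 -0.0273  0.0681] F lane [-1.6 -0.5  5.7] gap 0.254 q [-0.09  0.51  1.79  0.1   0.41 -0.06] toolyaw_y -7.0
```

Emit:
move_arm(plan=[[[0,0,0,0,0,0,0.9],[0,0,0,0,-0.05,0,0.9],[0,0,0,0,-0.1,0,0.9],[0,0,0,0,-0.16,0,0.9],[0,0,0,0,-0.22,0,0.9],[0,0,0,0,-0.28,0,0.9],[0,0,0,0,-0.34,0,0.9],[0,0,0,0,-0.4,0,0.9]]])

```text
t: 21.35
tcp_pos: [0.5927, 0.0697, 0.1769]
tool_rot: [0.727, 0.651, 0.164, 0.147]
force: [1.1, 0.3, 4.9]
finger_gap: 0.253
```

Run:
```python
from h import *
s=tell();print(s["ft_torque"])
```

```text
t 21.35 tcp [0.5927 0.0697 0.1769] lane [ 0.057  -0.0273  0.068 ] F lane [3.  0.6 4. ] gap 0.253 q [-0.09  0.5   1.89  0.12  0.31 -0.09] toolyaw_y -7.0
[-0.07793033 -0.3291357  -0.00707955]
```

Emit:
move_arm(plan=[[[0,0,0,0,-0.06,0,0.9],[0,0,0,0,-0.12,0,0.9],[0,0,0,0,-0.18,0,0.9],[0,0,0,0,-0.25,0,0.9],[0,0,0,0,-0.32,0,0.9],[0,0,0,0,-0.39,0,0.9],[0,0,0,0,-0.46,0,0.9],[0,0,0,0,-0.54,0,0.9]]])

```text
t: 22.35
tcp_pos: [0.5467, 0.0746, 0.1554]
tool_rot: [0.727, 0.65, 0.165, 0.149]
force: [2.3, -1.9, 7.7]
finger_gap: 0.252
```

Run:
```python
from h import *
s=tell();print(s["ft_torque"])
```

```text
t 22.35 tcp [0.5467 0.0746 0.1554] lane [ 0.006 -0.028  0.068] F lane [ 5.5 -1.3  6. ] gap 0.252 q [-0.08  0.51  2.02  0.2   0.17 -0.17] toolyaw_y -7.0
[-0.71090895 -0.72498797 -0.26771334]
```

Emit:
move_arm(plan=[[[0,0,0,0.01,0,0,0.9],[0,0,0,0.02,0,0,0.9],[0,0,0,0.03,0,0,0.9],[0,0,0,0.04,0,0,0.9],[0,0,0,0.05,0,0,0.9],[0,0,0,0.05,0,0,0.9],[0,0,0,0.05,0,0,0.9],[0,0,0,0.05,0,0,0.9]]])

```text
t: 23.35
tcp_pos: [0.5443, 0.0788, 0.1535]
tool_rot: [0.727, 0.65, 0.162, 0.146]
force: [0.9, -11.4, 3.7]
finger_gap: 0.252
```

Run:
```python
from h import *
s=tell()
```

```text
t 23.35 tcp [0.5443 0.0788 0.1535] lane [ 0.0026 -0.0242  0.0673] F lane [  3.6 -11.1   3. ] gap 0.252 q [-0.07  0.51  2.02  0.17  0.18 -0.12] toolyaw_y -7.1
```

Emit:
move_arm(plan=[[[0,0,0,-0.02,0,0,0.9],[0,0,0,-0.04,0,0,0.9],[0,0,0,-0.06,0,0,0.9],[0,0,0,-0.08,0,0,0.9],[0,0,0,-0.1,0,0,0.9],[0,0,0,-0.1,0,0,0.9],[0,0,0,-0.1,0,0,0.9],[0,0,0,-0.1,0,0,0.9]]])

```text
t: 24.35
tcp_pos: [0.5406, 0.0736, 0.1526]
tool_rot: [0.727, 0.652, 0.162, 0.143]
force: [-1.6, 13.4, 3.4]
finger_gap: 0.25
```

Run:
```python
from h import *
s=tell()
```

```text
t 24.35 tcp [0.5406 0.0736 0.1526] lane [-0.0006 -0.0297  0.068 ] F lane [-1.5 13.4  3.7] gap 0.25 q [-0.09  0.51  2.02  0.24  0.18 -0.21] toolyaw_y -6.9
```

```bash
cat > tl.py <<'E'
from h import *
s=tell();A,t=lane(np.load("lane.npy"));M=R.from_quat(s["tool_rot"]).as_matrix()
print("gauge pt",(((s["tcp_pos"]+M[:,2]*.05)-t)@A*1e3).round(2),"F",(s["force"]@A).round(1),"tq lane",(s["ft_torque"]@A).round(2),"dev",R.from_matrix(np.c_[A[:,1],A[:,0],-A[:,2]].T@M).as_rotvec().round(4))
E
python3 tl.py
```

```text
t 24.35 tcp [0.5406 0.0736 0.1526] lane [-0.0006 -0.0297  0.068 ] F lane [-1.5 13.4  3.7] gap 0.25 q [-0.09  0.51  2.02  0.24  0.18 -0.21] toolyaw_y -6.9
gauge pt [ -0.65 -29.54  18.  ] F [-1.5 13.4  3.7] tq lane [2.24 0.5  0.04] dev [ 0.0018  0.0037 -0.0017]
```

Emit:
move_arm(plan=[[[0,0,0,0.01,0,0,0.9],[0,0,0,0.015,0,0,0.9],[0,0,0,0.02,0,0,0.9],[0,0,0,0.02,0,0,0.9],[0,0,0,0.02,0,0,0.9],[0,0,0,0.02,0,0,0.9],[0,0,0,0.02,0,0,0.9],[0,0,0,0.02,0,0,0.9]]])

```text
t: 25.35
tcp_pos: [0.5408, 0.074, 0.1524]
tool_rot: [0.727, 0.652, 0.161, 0.143]
force: [-4.0, 5.0, 3.3]
finger_gap: 0.254
```

```bash
python3 tl.py
```

```text
t 25.35 tcp [0.5408 0.074  0.1524] lane [-0.0005 -0.0294  0.0678] F lane [-2.8  4.7  4.7] gap 0.254 q [-0.09  0.51  2.02  0.22  0.18 -0.19] toolyaw_y -6.9
gauge pt [ -0.58 -29.25  17.76] F [-2.8  4.7  4.7] tq lane [0.81 0.66 0.05] dev [ 0.0015  0.002  -0.0007]
```

Emit:
move_arm(plan=[[[0,0,0,0.01,0,0,0.9],[0,0,0,0.02,0,0,0.9],[0,0,0,0.03,0,0,0.9],[0,0,0,0.04,0,0,0.9],[0,0,0,0.05,0,0,0.9],[0,0,0,0.05,0,0,0.9],[0,0,0,0.05,0,0,0.9],[0,0,0,0.05,0,0,0.9]]])

```text
t: 26.35
tcp_pos: [0.5421, 0.0766, 0.1524]
tool_rot: [0.727, 0.651, 0.161, 0.145]
force: [-4.1, -7.4, -0.1]
finger_gap: 0.25
```

```bash
python3 tl.py
```

```text
t 26.35 tcp [0.5421 0.0766 0.1524] lane [ 0.0004 -0.0266  0.0672] F lane [-3.  -7.7  1.7] gap 0.25 q [-0.08  0.51  2.02  0.19  0.18 -0.15] toolyaw_y -7.0
gauge pt [  0.4  -26.66  17.23] F [-3.  -7.7  1.7] tq lane [-1.56  0.88  0.08] dev [ 0.     -0.0006 -0.    ]
```

Emit:
move_arm(plan=[[[0,0,0,0.01,0,0,0.9],[0,0,0,0.015,0,0,0.9],[0,0,0,0.02,0,0,0.9],[0,0,0,0.02,0,0,0.9],[0,0,0,0.02,0,0,0.9],[0,0,0,0.02,0,0,0.9],[0,0,0,0.02,0,0,0.9],[0,0,0,0.02,0,0,0.9]]])

```text
t: 27.35
tcp_pos: [0.5423, 0.078, 0.1526]
tool_rot: [0.727, 0.651, 0.161, 0.145]
force: [-5.7, -10.3, 2.0]
finger_gap: 0.253
```

```bash
python3 tl.py
```

```text
t 27.35 tcp [0.5423 0.078  0.1526] lane [ 0.0006 -0.0252  0.0673] F lane [ -3.1 -10.8   4.2] gap 0.253 q [-0.08  0.51  2.02  0.18  0.18 -0.13] toolyaw_y -7.0
gauge pt [  0.57 -25.26  17.3 ] F [ -3.1 -10.8   4.2] tq lane [-2.1   0.89  0.25] dev [-0.0003 -0.0012 -0.0002]
```

Emit:
move_arm(plan=[[[0,0,0,-0.02,0,0,0.9],[0,0,0,-0.03,0,0,0.9],[0,0,0,-0.03,0,0,0.6],[0,0,0,-0.03,0,0,0.3],[0,0,0,-0.03,0,0,0.3],[0,0,0,-0.03,0,-0.2,0.3],[0,0,0,-0.03,0,-0.4,0.3],[0,0,0,-0.03,0.1,-0.7,0.3]]])

```text
t: 28.35
tcp_pos: [0.5213, 0.0758, 0.2205]
tool_rot: [0.727, 0.651, 0.162, 0.144]
force: [0.5, 0.2, -0.1]
finger_gap: 0.7
```

Run:
```python
from h import *
s=tell();A,t=lane(np.load("lane.npy"))
yaw=np.load("lane.npy")[3]
def vert(x,y,z): # tip point in lane coords, tool vertical
    tip=t+A@np.array([x,y,z]); return downpose(tip[0],tip[1],tip[2]+.022,yaw)
for x,z in((.05,.10),(.05,.045),(.0,.045),(-.03,.045)): go(vert(x,-.028,z))
a=snapshot("scene");b=snapshot("top");W=[world(a),world(b)]
for w in W:
    L=(w-t)@A;m=(L[...,2]>.078)&(L[...,2]<.096)&(abs(L[...,0])<.04)&(abs(L[...,1]+.028)<.03)
    if m.sum(): q=L[m];print("grip top",m.sum(),np.median(q,0).round(4),q.min(0).round(3),q.max(0).round(3))
save("f",np.hstack([cv2.resize(s["img"][130:250,x:x+130],(400,369),interpolation=cv2.INTER_CUBIC) for s,x in((a,300),(b,240))]))
```

```text
t 28.35 tcp [0.5213 0.0758 0.2205] lane [ 0.0104 -0.0263  0.1377] F lane [ 0.4  0.2 -0.3] gap 0.7 q [-0.09  0.35  2.01  0.11  0.35 -0.07] toolyaw_y -7.0
turn [ 0.552 -0.062 -0.   ] shift [-0.007  0.488  0.178] |mm| 52.0
turn [ 0.552 -0.062 -0.   ] shift [-0.007  0.488  0.728] |mm| 87.7
turn [ 0.552 -0.062 -0.   ] shift [-0.007 -0.012  0.728] |mm| 72.8
turn [ 0.552 -0.062 -0.   ] shift [-0.007 -0.312  0.728] |mm| 79.2
grip top 58 [ 0.0074 -0.0293  0.0869] [-0.009 -0.038  0.078] [ 0.014 -0.016  0.091]
grip top 2 [ 0.0129 -0.0242  0.0792] [ 0.012 -0.026  0.078] [ 0.014 -0.022  0.08 ]
```

View pics/f.png

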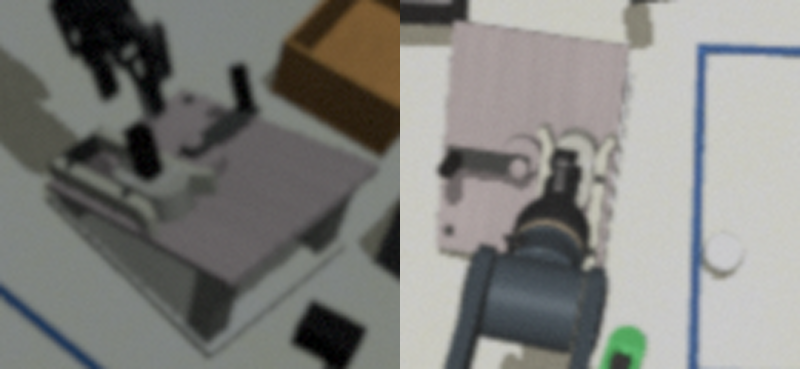

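Emit:
move_arm(plan=[[[0,0,0,0,0.3,0,1],[0,0,0,-0.01,0.55,0,1],[0.15,0,0,-0.01,0.6,0,1],[0.3,-0.03,0,-0.01,0.6,0,1],[0.45,-0.05,0,-0.01,0.6,0.05,1],[0.552,-0.062,0,-0.01,0.6,0.1,1],[0.552,-0.062,0,-0.01,0.6,0.18,1],[0.552,-0.062,0,-0.01,0.6,0.18,1]]])

```text
t: 29.45
tcp_pos: [0.5831, 0.0682, 0.2282]
tool_rot: [0.745, 0.667, 0.0, 0.0]
force: [0.8, 0.9, 0.0]
finger_gap: 0.001
```

```bash
cat > v.py <<'E'
from h import *
s=tell();A,t=lane(np.load("lane.npy"));yaw=np.load("lane.npy")[3]
tip=(s["tcp_pos"]+R.from_quat(s["tool_rot"]).apply([0,0,.022])-t)@A;print("tip lane",tip.round(4))
def vert(x,y,z):
    p=t+A@np.array([x,y,z]); return downpose(p[0],p[1],p[2]+.022,yaw)
for x in(.06,.03,0,-.02,-.03,-.045): print(x);go(vert(x,-.028,.046),st=s)
E
python3 v.py
```

```text
t 29.45 tcp [0.5831 0.0682 0.2282] lane [ 0.0701 -0.0274  0.1186] F lane [ 0.6  1.  -0.3] gap 0.001 q [-0.07  0.51  1.56  0.    1.08  0.04] toolyaw_y -6.3
tip lane [ 0.0609 -0.0284  0.0986]
0.06
turn [ 0.001 -0.    -0.   ] shift [0.028 0.213 0.481] |mm| 52.7
0.03
turn [ 0.001 -0.    -0.   ] shift [ 0.031 -0.059  0.606] |mm| 61.0
0
turn [ 0.001 -0.    -0.   ] shift [ 0.034 -0.332  0.732] |mm| 80.5
-0.02
turn [ 0.001 -0.    -0.   ] shift [ 0.036 -0.513  0.816] |mm| 96.5
-0.03
turn [ 0.001 -0.    -0.   ] shift [ 0.037 -0.604  0.858] |mm| 105.0
-0.045
turn [ 0.001 -0.    -0.   ] shift [ 0.039 -0.74   0.921] |mm| 118.2
```

```bash
sed -i 's/from_euler("zy",/from_euler("ZY",/' h.py && python3 fit.py | head -12
python3 - <<'E'
from h import *
from scipy.ndimage import gaussian_filter1d
p=np.load("lane.npy");A,t=lane(p)
print("n",A[:,2])
for n,q,pos in(("pick",[.604,.797,-.002,-.002],[.6092,-.1678,.0654]),("place",[.727,.651,.163,.145],[.6278,.0654,.1934]),("x57",[.727,.651,.164,.147],[.5927,.0697,.1769]),("x6",[.727,.65,.165,.149],[.5467,.0746,.1554]),("lever",[.727,.65,.165,.146],[.556,.2118,.1496])):
    M=R.from_quat(q).as_matrix();print(n,"ang z",np.arccos(-M[:,2]@A[:,2]).round(4),"tool z in lane",(A.T@M[:,2]).round(3),"tcp lane",(A.T@(np.array(pos)-t)).round(4), "foot",(A.T@(np.array(pos)+M[:,2]*.0654-t)).round(4))
ys=np.arange(-.085,.04,.00025);xs=np.arange(.0,-.1,-.0005)
for n in("b.npz","b2.npz","a.npz"):
    s=np.load(n)
    X,Y=np.meshgrid(xs,ys,indexing="ij");G=np.stack([X,Y,np.full_like(X,.026)],-1).reshape(-1,3)@A.T+t
    uv=proj(s,G).reshape(*X.shape,2).astype(np.float32)
    im=cv2.remap(s["img"],uv[...,0],uv[...,1],cv2.INTER_CUBIC).astype(float)
    g=gaussian_filter1d(np.median(im[...,1]-im[...,0]*.9,0),4);d=np.gradient(g)
    k=[i for i in range(2,len(d)-2) if abs(d[i])>abs(d[i-1]) and abs(d[i])>=abs(d[i+1]) and abs(d[i])>.25*abs(d).max()]
    print(n,[(float(round(ys[i]*1e3,2)),float(round(d[i],2))) for i in k])
E
```

```text
lane [ 0.5732  0.1027  0.0924 -0.1169] -6.695699011142776
[[[-0.  -0.4]
  [ 0.2  0.2]
  [-0.8 -1.6]
  [ 0.7 -0.9]]

 [[-0.4 -1.3]
  [-0.3 -0.2]
  [-0.3 -0.5]
  [-0.3 -0.1]]] ([np.float64(-0.00013787665767395573), np.float64(0.00045771770517877487)], [np.float64(0.0013266087404888735), np.float64(0.0031889250297066473)])
a [(-75, 47), (-73, 50), (-71, 58), (-69, 70), (-67, 83), (-65, 95), (-63, 102), (-61, 106), (-59, 106), (-57, 105), (-55, 103), (-53, 100), (-51, 98), (-49, 96), (-47, 95), (-45, 94), (-43, 94), (-41, 94), (-39, 94), (-37, 93), (-35, 92), (-33, 89), (-31, 83), (-29, 75), (-27, 66), (-25, 57), (-23, 51), (-21, 47), (-19, 46), (-17, 48), (-15, 55), (-13, 65), (-11, 79), (-9, 92), (-7, 103), (-5, 109), (-3, 113), (-1, 113), (1, 111), (3, 108), (5, 104), (7, 101), (9, 99), (11, 98), (13, 97), (15, 97), (17, 96), (19, 95), (21, 94), (23, 93), (25, 92), (27, 92), (29, 93)]
b [(-75, 159), (-73, 156), (-71, 155), (-69, 155), (-67, 160), (-65, 170), (-63, 179), (-61, 183), (-59, 184), (-57, 183), (-55, 179), (-53, 174), (-51, 170), (-49, 168), (-47, 168), (-45, 168), (-43, 16
[... 691 characters left out ...]
015]
x57 ang z 0.0501 tool z in lane [ 0.005  0.05  -0.999] tcp lane [ 0.0568 -0.0305  0.0668] foot [ 0.0571 -0.0272  0.0015]
x6 ang z 0.0493 tool z in lane [ 0.009  0.048 -0.999] tcp lane [ 0.0058 -0.031   0.0669] foot [ 0.0064 -0.0278  0.0016]
lever ang z 0.0526 tool z in lane [ 0.005  0.052 -0.999] tcp lane [-0.0028  0.1064  0.0645] foot [-0.0025  0.1098 -0.0008]
b.npz [(-77.5, -0.37), (-66.75, 0.36), (-53.0, -0.37), (-10.25, 0.42), (4.0, -0.39)]
b2.npz [(-79.75, 0.23), (-75.0, -0.12), (-65.25, 0.11), (-53.25, -0.35), (-5.75, 0.41), (8.5, -0.39)]
a.npz [(-76.0, 0.07), (-67.5, 0.23), (-53.5, -0.23), (-47.75, -0.12), (-18.5, 0.08), (-12.5, 0.24), (-6.25, 0.16), (4.0, -0.22), (11.25, -0.09)]
```

```bash
python3 v.py
```

```text
t 29.45 tcp [0.5831 0.0682 0.2282] lane [ 0.0699 -0.0331  0.1173] F lane [ 0.6  1.  -0.3] gap 0.001 q [-0.07  0.51  1.56  0.    1.08  0.04] toolyaw_y -6.3
tip lane [ 0.0607 -0.0331  0.0973]
0.06
turn [ 0.001 -0.     0.008] shift [0.049 0.211 0.468] |mm| 51.6
0.03
turn [ 0.001 -0.     0.008] shift [ 0.051 -0.061  0.595] |mm| 60.0
0
turn [ 0.001 -0.     0.008] shift [ 0.053 -0.333  0.721] |mm| 79.6
-0.02
turn [ 0.001 -0.     0.008] shift [ 0.054 -0.514  0.805] |mm| 95.7
-0.03
turn [ 0.001 -0.     0.008] shift [ 0.054 -0.605  0.848] |mm| 104.3
-0.045
turn [ 0.001 -0.     0.008] shift [ 0.055 -0.741  0.911] |mm| 117.6
```

Emit:
move_arm(plan=[[[0,0,0,0.05,0.21,0,1],[0,0,0,0.05,0.21,0.15,1],[0,0,0,0.05,0.21,0.3,1],[0,0,0,0.05,0.21,0.42,1],[0,0,0,0.05,0.21,0.47,1],[0,0,0,0.05,0.12,0.51,1],[0,0,0,0.05,0.03,0.55,1],[0,0,0,0.05,-0.06,0.595,1]]])

```text
t: 30.45
tcp_pos: [0.5781, 0.0738, 0.1704]
tool_rot: [0.745, 0.667, 0.001, 0.001]
force: [0.9, 0.2, -0.3]
finger_gap: -0.002
```

```bash
python3 v.py
```

```text
t 30.45 tcp [0.5781 0.0738 0.1704] lane [ 0.0405 -0.0281  0.0673] F lane [ 0.7  0.3 -0.6] gap -0.002 q [-0.06  0.58  1.62  0.    0.94  0.05] toolyaw_y -6.3
tip lane [ 0.0313 -0.0281  0.0473]
0.06
turn [ 0.005 -0.     0.008] shift [-0.     0.267 -0.109] |mm| 28.8
0.03
turn [ 0.005 -0.     0.008] shift [ 0.001 -0.005  0.017] |mm| 1.8
0
turn [ 0.005 -0.     0.008] shift [ 0.003 -0.278  0.143] |mm| 31.2
-0.02
turn [ 0.005 -0.     0.008] shift [ 0.004 -0.459  0.227] |mm| 51.2
-0.03
turn [ 0.005 -0.     0.008] shift [ 0.005 -0.55   0.269] |mm| 61.2
-0.045
turn [ 0.005 -0.     0.008] shift [ 0.006 -0.686  0.332] |mm| 76.2
```

Emit:
move_arm(plan=[[[0,0,0,0,-0.06,0.03,1],[0,0,0,0,-0.12,0.06,1],[0,0,0,0,-0.18,0.09,1],[0,0,0,0,-0.24,0.12,1],[0,0,0,0,-0.3,0.15,1],[0,0,0,0,-0.36,0.18,1],[0,0,0,0,-0.42,0.21,1],[0,0,0,0,-0.46,0.227,1]]])

```text
t: 31.45
tcp_pos: [0.5325, 0.0788, 0.1471]
tool_rot: [0.745, 0.667, 0.001, 0.001]
force: [-0.2, -0.1, -0.2]
finger_gap: 0.002
```

```bash
cat > w.py <<'E'
from h import *
A,t=lane(np.load("lane.npy"))
for n in("scene","top"):
    s=snapshot(n);L=(world(s)-t)@A
    m=(L[...,2]>.08)&(L[...,2]<.096)&(L[...,0]<.02)&(L[...,0]>-.1)&(abs(L[...,1]+.028)<.03)
    q=L[m];print(n,m.sum(),q.min(0).round(3) if len(q) else "",q.max(0).round(3) if len(q) else "",np.median(q,0).round(4) if len(q) else "")
E
python3 v.py|head -2; python3 w.py
```

```text
t 31.45 tcp [0.5325 0.0788 0.1471] lane [-0.0109 -0.0284  0.0655] F lane [-0.3 -0.1 -0.1] gap 0.002 q [-0.06  0.56  1.75  0.    0.83  0.05] toolyaw_y -6.3
tip lane [-0.0202 -0.0284  0.0456]
scene 63 [-0.049 -0.043  0.08 ] [ 0.02  -0.018  0.096] [-0.0069 -0.0389  0.0867]
top 2 [-0.049 -0.037  0.086] [-0.044 -0.037  0.088] [-0.0464 -0.0369  0.0872]
```

Emit:
move_arm(plan=[[[0,0,0,0,-0.04,0.02,1],[0,0,0,0,-0.08,0.04,1],[0,0,0,0,-0.12,0.06,1],[0,0,0,0,-0.15,0.07,1],[0,0,0,0,-0.18,0.085,1],[0,0,0,0,-0.2,0.095,1],[0,0,0,0,-0.22,0.105,1],[0,0,0,0,-0.24,0.11,1]]])

```text
t: 32.55
tcp_pos: [0.5093, 0.0814, 0.1363]
tool_rot: [0.745, 0.667, 0.001, 0.001]
force: [1.2, -0.5, -0.1]
finger_gap: -0.002
```

```bash
python3 v.py|head -2; python3 w.py
```

```text
t 32.55 tcp [0.5093 0.0814 0.1363] lane [-0.0367 -0.0286  0.0656] F lane [ 1.1 -0.3 -0.6] gap -0.002 q [-0.06  0.56  1.81  0.    0.76  0.05] toolyaw_y -6.3
tip lane [-0.0459 -0.0286  0.0457]
scene 89 [-0.072 -0.044  0.08 ] [ 0.02  -0.017  0.095] [-0.0149 -0.0393  0.087 ]
top 2 [-0.076 -0.038  0.083] [-0.058 -0.036  0.089] [-0.0672 -0.0372  0.086 ]
```

Emit:
move_arm(plan=[[[0,0,0,0,-0.015,0.007,1],[0,0,0,0,-0.03,0.014,1],[0,0,0,0,-0.045,0.021,1],[0,0,0,0,-0.06,0.028,1],[0,0,0,0,-0.07,0.033,1],[0,0,0,0,-0.08,0.037,1],[0,0,0,0,-0.08,0.037,1],[0,0,0,0,-0.08,0.037,1]]])

```text
t: 33.65
tcp_pos: [0.5025, 0.0821, 0.1331]
tool_rot: [0.745, 0.667, 0.002, 0.002]
force: [2.8, -0.3, 4.0]
finger_gap: -0.0
```

```bash
python3 v.py|head -2; python3 w.py
```

```text
t 33.65 tcp [0.5025 0.0821 0.1331] lane [-0.0442 -0.0286  0.0656] F lane [4.2 0.1 2.4] gap -0.0 q [-0.06  0.56  1.83  0.    0.74  0.05] toolyaw_y -6.3
tip lane [-0.0534 -0.0286  0.0456]
scene 87 [-0.079 -0.043  0.08 ] [ 0.019 -0.018  0.095] [-0.0217 -0.0397  0.0872]
top 2 [-0.081 -0.037  0.086] [-0.078 -0.037  0.088] [-0.0797 -0.037   0.0873]
```

Emit:
move_arm(plan=[[[0,0,0,0,0.05,-0.05,1],[0,0,0,0,0.15,-0.3,1],[0,0,0,0,0.2,-0.8,1],[0,0,0,-0.3,0.2,-1,1],[0,0,0,-0.8,0.2,-1,1],[0,0,0,-1,0.2,-1,1],[0,0,0,-1,0.2,-1,1],[0,0,0,-1,0.2,-1,1]]])

```text
t: 34.75
tcp_pos: [0.5093, -0.0185, 0.2323]
tool_rot: [0.745, 0.667, 0.001, 0.0]
force: [-0.5, -0.5, -1.1]
finger_gap: -0.001
```

Emit:
move_arm(plan=[[[0,0,0,-0.5,0,0,1],[0,0,0,-1,0,0,1],[0,0,0,-1,0,0,1],[0,0,0,-1,0,0,1],[0,0,0,-1,0,0,1],[0,0,0,-1,0,0,1],[0,0,0,-1,0,0,1],[0,0,0,-1,0,0,1]]])

```text
t: 35.75
tcp_pos: [0.499, -0.1184, 0.2327]
tool_rot: [0.745, 0.667, 0.001, 0.001]
force: [0.2, -0.4, -0.3]
finger_gap: -0.001
```

```bash
cat > g2.py <<'E'
from h import *
from scipy.ndimage import gaussian_filter1d
A,t=lane(np.load("lane.npy"))
S={n:[snapshot(n) for _ in range(5)] for n in("top","scene")}
out=[]
ys=np.arange(-.085,.04,.00025);xs=np.arange(.07,-.125,-.0005);sel=(xs<.02)&(xs>-.01)
for n,l in S.items():
    im=np.mean([s["img"].astype(float) for s in l],0);s=l[0]
    X,Y=np.meshgrid(xs,ys,indexing="ij");G=np.stack([X,Y,np.full_like(X,.026)],-1).reshape(-1,3)@A.T+t
    uv=proj(s,G).reshape(*X.shape,2).astype(np.float32)
    r=cv2.remap(im.astype(np.float32),uv[...,0],uv[...,1],cv2.INTER_CUBIC);out.append(np.clip(r[:,::-1],0,255).astype(np.uint8))
    for lo,hi in((-.1,.02),(-.02,.02)):
        sel=(xs>lo)&(xs<hi)
        g=gaussian_filter1d(np.median(r[sel][...,1]-.9*r[sel][...,0],0),4);d=np.gradient(g)
        print(n,[(float(round(ys[i]*1e3,2)),float(round(d[i],2))) for i in range(2,len(d)-2) if abs(d[i])>abs(d[i-1]) and abs(d[i])>=abs(d[i+1]) and abs(d[i])>.25*abs(d).max()])
    L=(np.nanmedian([world(q) for q in l],0)-t)@A
    m=(L[...,2]>.06)&(L[...,2]<.096)&(L[...,0]<.02)&(L[...,0]>-.12)&(abs(L[...,1]+.028)<.03);q=L[m];print("grip",q.min(0).round(4),q.max(0).round(4),np.median(q,0).round(4))
save("g",np.hstack([cv2.resize(o,(400,500)) for o in out]))
E
python3 g2.py
```

```text
top [(-77.5, -0.3700000047683716), (-67.0, 0.3799999952316284), (-54.5, -0.27000001072883606), (-46.75, 0.18000000715255737), (-38.25, -0.3400000035762787), (-12.5, 0.3100000023841858), (-3.75, 0.20999999344348907), (8.75, -0.4000000059604645)]
top [(-77.5, -0.3400000035762787), (-67.25, 0.36000001430511475), (-53.25, -0.3700000047683716), (-5.75, 0.4099999964237213), (9.0, -0.44999998807907104)]
grip [-0.0828 -0.0396  0.0605] [-0.0602 -0.0178  0.0921] [-0.0654 -0.0295  0.0868]
scene [(-67.25, 0.23000000417232513), (-54.5, -0.15000000596046448), (-39.25, 0.07000000029802322), (-30.25, -0.12999999523162842), (-26.75, -0.10000000149011612), (-6.75, 0.23000000417232513), (9.25, -0.23999999463558197)]
scene [(-67.75, 0.23999999463558197), (-53.75, -0.20000000298023224), (-35.0, -0.12999999523162842), (-5.25, 0.23999999463558197), (8.25, -0.23999999463558197)]
grip [-0.0826 -0.0427  0.0602] [-0.0592 -0.0199  0.0893] [-0.0631 -0.0345  0.0779]
```

View pics/g.png

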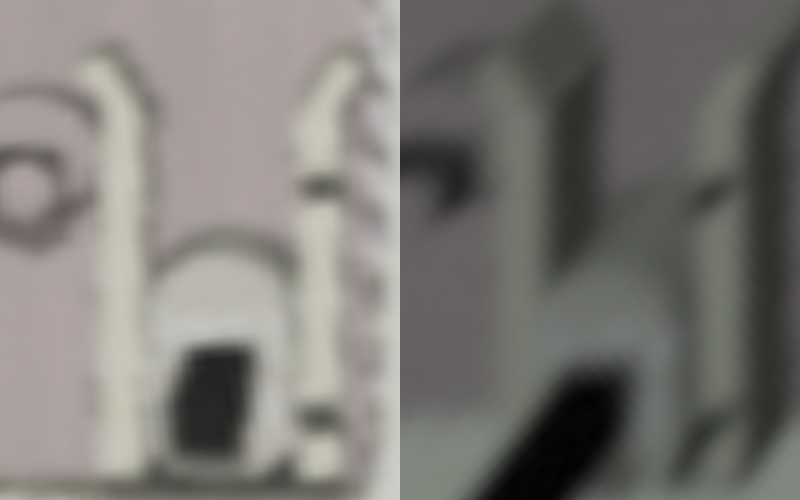

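```bash
python3 -c "
from h import *
tell();print(manip.sign_off())"
```

```text
t 36.25 tcp [ 0.499  -0.1188  0.2327] lane [ 0.0159 -0.2286  0.1474] F lane [ 0.1  0.8 -0.7] gap 0.0 q [-0.45  0.4   1.74  0.    1.   -0.34] toolyaw_y -6.3
the job is handed in; nothing more can be done
None
```

I opened the lane and slid the wide gauge down to the end stop. I then handed the job in at 36 s of the 67 s allowed; no verdict is reported.

**What I did**
- I turned the lever from about -0.6 rad to about 0.03 rad, which opened the gap from about 42.5 mm.
- I set the wide gauge down on the bare upper part of the lane and slid it in the gripper to lane x ≈ 0. There I released it, because a wrist joint was nearing its limit further down.
- I pushed it the rest of the way with closed fingertips until I felt the stop, at about 4 N.

**Last checks**
- **Gauge position:** its origin is at about lane x = -71 mm, and it lies flat between the rails. The target range is -78 to -60 mm.
- **Gap:** the camera estimates run from 47.1 to 48.5 mm, centred near 47.7 mm, so about 1 to 2.5 mm of play. Feeling the gauge from side to side gave at most about 2.2 mm of travel.
- **Forces:** the highest sideways force I read with the gauge between the rails was about 13 N.
- **Bystanders:** the plan kept the arm clear of the narrow gauge and the other objects. I did not re-measure them at the end.

**What disagreed**
- **Lane model error:** it had the wrong rotation order until after the slide. The gauge was therefore set down and slid to x ≈ 0 tilted by about 0.05 rad, where the limit is 0.09. I corrected the model before the final push.
- **Uneven side-to-side feel:** contact was stiff on the fixed rail side but soft on the moving rail side, probably because the gauge slipped in the grip. That makes the 2.2 mm an upper limit. The tilt could have hidden some play, so I relied on the camera figures.

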